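# Stow the power supply in the bench's service well

### The arm

A 7-joint arm with a two-finger parallel gripper is mounted at the origin on the work surface. World frame = base frame: x ahead of the robot, y to its left, z up, the work surface at z = 0. Lengths are in mm, angles in degrees, forces in N, time in s.
With the tool pointing down it reaches from about 425 to 825 mm from the base axis. Payload 3.6 kg.
Tool frame: the origin (TCP) lies at the very end of the fingers, on their centre line; the grasp point (between the pads) lies 19 mm behind it; z points along the fingers, y is the direction in which the jaws open and shut (so a half turn about z gives the same grasp; the last joint's range is limited). The gripper opens to 93 mm and grips with 3 to 60 N. Pads are 15 mm wide; open, the fingers measure 128 mm over their backs; the gripper's body (75 mm by 188 mm) begins 65 mm behind the grasp point.
Start: joints at [62.023, 35.231, -0.722, 81.555, 0.464, 63.22, -2.315], TCP at [289.621, -581.875, 182.54] pointing down, gripper open.
Joint ranges: [-178.69, 178.69], [-17.37, 117.87], [-77.05, 75.6], [15.02, 138.74], [-78.02, 258.01], [0.78, 113.62], [-162.83, 162.83]. Speed limits (degrees/s): [159.86, 159.86, 180, 180, 180, 180, 180].

### API

Orientations are given as a 3x3 rotation matrix whose columns are the frame's x, y, z axes.
In Python, from cell import status, capture, get_calibration, manip gives the robot as it stands. The module is installed in compiled form; this text tells all that it offers.
- The arm moves only by the tool play_rows, never from a script. Its arguments are lists of equal length, an entry for each row: "delta_pos": the shift along the tool's x, y, z in m, a list of three; "roll": the turn about the tool's z in degrees; "fingers": the finger opening in m, from 0 to 0.093. In form: {"delta_pos": [[tx, ty, tz], ...], "roll": [roll, ...], "fingers": [fingers, ...]}. A call has 1 to 12 rows; each row shifts and turns the commanded pose from where the row before left it, along the tool's axes as they then stand; what a row does not reach is not made up. A row lasts 1/12 s, in which the tool goes at most 41.7 mm and 7.16 degrees, less where a joint would pass 70% of its speed; a pose out of reach is approached as far as the arm can. A call is refused whole if a number of a shift passes 0.0417 or a number of a turn 7.16, either way. A call with a gripper value outside its range is refused whole. The fingers move at their own pace and stop on an object; "force" is the grip in N (left out, the last holds). Time passes only in rows, so rows that do not move let the fingers close. It gives the time, the measured TCP pose, the force and the opening at its end, in the units of the state.
- status.state(): the state, without advancing time (a new reading comes with each control period).
- capture(name): name is "scene" or "top" or "wrist"; returns the picture (420x560x3 uint8, red, green, blue); there is no depth.
- get_calibration(name): a dict with "fx", "fy", "cx", "cy" (pixels), "view" (4x4, takes a point from world to camera coordinates). Camera axes: x right, y down, z forward; pixel columns grow to the right and rows downward; lengths in mm; the calibration is good to about 2 mm. A picture is of the moment at which its call begins: read the wrist's pose just before it. get_calibration takes no time and is no camera call; for the wrist camera it gives the pose at the moment of the call.
- manip.finish_job(): hands the job in, once; it reports no verdict.
The state is a dict: "time_s": time; "joint_pos": joint angles; "joint_velocities": joint speeds; "joint_efforts": joint torques, N m; "ee_pos": TCP position; "tool_rot": TCP orientation; "contact_force": force on the tool from outside, world axes, zero at the start; "moment": the same for the moment, N m; "width": finger opening in mm.
Only numpy, scipy, OpenCV 4.12 (cv2) and the standard library are available. Lean on these libraries where they do the work, as an engineer would, in place of code of your own. Each camera call takes 0.05 s, during which the arm holds its last target. There are 200 camera calls.

### The job

Put the power supply away in the service well under the flush hatch in the bench top. Flip up the recessed ring pull, lift the hatch by it until it stands about half open on its stiff hinge, then let go, take the hatch by its own edge or panel instead of the ring and swing it gently right back to its stop. Then lower the supply into the well without dropping it, flat on the floor beside the socket strip and parallel to it, and leave the mouse, the battery box and the controller board where they are.

Things in the scene. Friction and masses are not known exactly. Their poses are not given: they have to be found in the camera images.
- bench: Black laboratory bench top, fixed, upper face at height 0. Origin: middle of the hatch opening, on the upper face. z up; x along the hatch's hinge; y from the hinge side to the hatch's free edge. Opening 244 mm (x) by 254 mm (y), with a flush 14 mm aluminium trim. Below is a sheet-steel well; 15 to 18 mm down a 10 mm lip runs along both x ends and the free-edge side.
- bay (a point): Middle of the free part of the well floor, 70 mm below the bench top, at x = 0, y = +22 mm in the bench frame; axes as the bench. The free floor reaches x = -122 to +122, y = -73 to +127 mm in the bench frame; the clear mouth above it, inside the lip, x = -112 to +112 and y up to +117 mm.
- socket_strip (a point): Middle of the top of the white mains socket strip, 220 mm (x) by 50 mm (y) by 36 mm high, fixed on the well floor along the hinge side, at y = -98 mm in the bench frame; axes as the bench.
- hatch_hinge (a point): Middle of the hatch's hinge line, at bench-top height, at y = -125 mm in the bench frame, fixed on the bench; the hinge line is its x axis.
- hatch (a joint): Hatch angle, rad: 0 shut and flush; grows as the free edge rises and swings over to the bench's -y side; 1.85 at the stop (16 degrees past upright). Black panel with aluminium edge bands, 240 mm along the hinge, 249 mm hinge to free edge, 14 mm thick, about 0.5 kg. The friction hinge (0.9 N m) holds it wherever it is left; lifting by the ring takes 10 to 14 N.
- hatch_edge (a point): Middle of the hatch's free edge, half-way through its 14 mm thickness, 249 mm from the hinge line; moves with the hatch: y points out of the panel away from the hinge, z is the normal of its upper face. The plain border between this edge and the ring's pan is 34 mm wide; the pan sticks out 16 mm under the panel.
- ring_pivot (a point): Middle of the ring pull's axle (along x), on the hatch, 125 mm from the hinge line, 7 mm below the hatch's upper face; axes as hatch_edge. It lies in a steel pan let into the hatch, 90 mm (x) by 104 mm (y) inside, 28 mm deep, reaching from 14 mm on the hinge side of the axle to 90 mm on the free-edge side.
- ring_bar (a point): Middle of the ring pull's straight outer bar: round steel, 8 mm thick, parallel to the hinge, straight over 42 mm, 50 mm from the axle. The ring is 68 mm wide outside, 52 mm inside its arms. Lying flat, the bar is 7 mm below the hatch's upper face on the free-edge side of the axle, 21 mm above the pan's floor and 40 mm from its end wall.
- ring (a joint): Ring pull angle about its axle, relative to the hatch, in rad: 0 lying flat in the pan towards the free edge, pi/2 standing square to the hatch, at most 1.65. A stiff pivot (about 0.05 N m): it stays where it is left. It starts between 0 and 0.15.
- supply_center (a point): The centre of the loose desktop power supply, a plain grey metal-cased block with black end caps, 130 mm (its x axis) by 56 mm (y) by 36 mm high (z, up), about 0.36 kg, no leads. It lies flat on the bench on the free-edge side of the hatch.
- mouse_center (a point): Bystander: centre of a white computer mouse, 100 x 56 x 30 mm. Leave alone.
- battery_box_center (a point): Bystander: centre of a square flat black battery box, 86 x 82 x 26 mm. Leave alone.
- controller_center (a point): Bystander: a green controller board with a black knob on a clear base, 75 x 115 x 41 mm high; the point is 12 mm above the bench. Leave alone.
Not all that is in view belongs to the job. Of the things like the part that bears supply_center, leave any that is brown; of the rest the smaller one is meant.

How it is judged:
By the outcome, as a careful person would: the job done as asked, in the order asked, and still so for the second after the job is handed in, with the robot touching nothing.
It also fails if it takes over 67 s, if anything falls off the work surface, if the arm or the gripper's body presses on something with over 40 N, if the wrist force passes 120 N, or if a joint passes its speed limit or range.

## Working session

There is one attempt and no reset: what is moved stays moved. The work goes in short steps, Python scripts to look and compute and a tool call to move; the robot and the scene stay as the last step left them, time stands still between calls to the robot, and variables do not carry over. Pictures are saved under pics/ and viewed, about 8 in all and at most 12, crops included, and the job is handed in when it is done.

Besides the shell and the picture viewer there is one more tool, called after "Request:" as name(argument=value, ...), one argument or row to a line, values as JSON. play_rows: Moves the arm, as the interface text tells. Its arguments: {"type":"object","properties":{"delta_pos":{"type":"array"},"roll":{"type":"array"},"fingers":{"type":"array"},"force":{"type":"number"}},"required":["delta_pos","roll","fingers"]}

```bash
mkdir -p pics; python3 - <<'E'
from cell import status, capture, get_calibration
import cv2, numpy as np
s=status.state(); print(s)
for n in ("scene","top"):
    im=capture(n); cv2.imwrite(f"pics/{n}0.png",cv2.cvtColor(im,cv2.COLOR_RGB2BGR))
    c=get_calibration(n); print(n,{k:(np.round(v,3).tolist() if k=="view" else v) for k,v in c.items()})
E
```

```text
{'time_s': 0.0, 'joint_pos': array([62.02162431, 35.28900552, -0.72191026, 81.63818659,  0.4623527 ,
       63.21844784, -2.31507818]), 'joint_velocities': array([ 0.02516312,  0.13034913, -0.0122482 , -0.08668698,  0.04136062,
        0.00952398, -0.03563257]), 'joint_efforts': array([-1.98474545e-04, -4.58932185e+01,  2.09193164e-01, -1.65743369e+01,
       -6.11036690e-02,  2.05220544e-02,  2.50513694e-04]), 'ee_pos': array([ 289.24914507, -581.1393681 ,  181.40221101]), 'tool_rot': array([[ 8.95230591e-01,  4.45601752e-01, -1.12566392e-03],
       [ 4.45603173e-01, -8.95227830e-01,  2.22374819e-03],
       [-1.68195778e-05, -2.49236682e-03, -9.99996894e-01]]), 'contact_force': array([ 0.53904538,  0.57508175, -0.42571694]), 'moment': array([ 0.02878711, -0.01418394,  0.02081037]), 'width': 92.95197250758294}
scene {'fx': 408.27021183110486, 'fy': 408.27021183110486, 'cx': 271.4367658545577, 'cy': 205.92158383599514, 'view': [[-0.576, 0.817, 0.003, 316.085], [0.606, 0.431, -0.669, -276.186], [-0.548, -0.383, -0.744, 1521.954], [0.0, 0.0, 0.0, 1.0]]}
top {'fx': 397.456991974285, 'fy': 397.456991974285, 'cx': 279.7858629616018, 'cy': 213.98150518082727, 'view': [[-0.012, -1.0, -0.018, -0.435], [-0.994, 0.014, -0.11, 487.179], [0.11, 0.017, -0.994, 1027.418], [0.0, 0.0, 0.0, 1.0]]}
```

View pics/scene0.png

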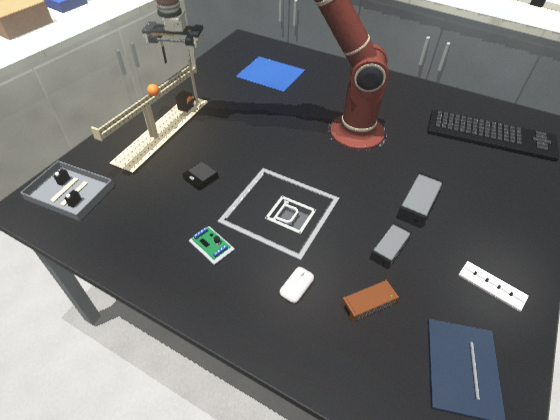

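View pics/top0.png

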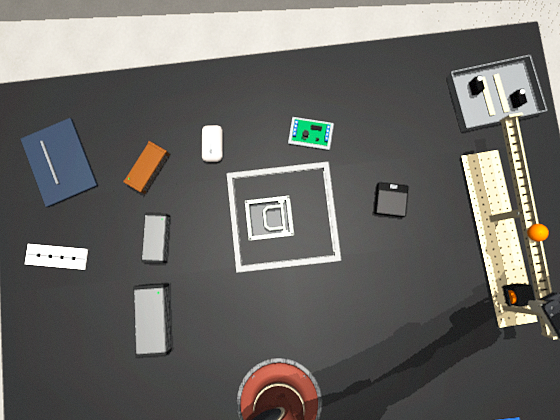

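The hatch trim is at about (284,217) in the top view, with the ring's pan at (268,217), towards the +y side. There are three supply-like blocks:
- Small grey at (155,238).
- Larger grey at (152,320).
- Brown at (146,167).

Leaving the brown one out, the smaller grey at (155,238) is the one meant. I'll confirm this in a crop and measure.

```bash
cat > h.py <<'E'
import cv2, numpy as np
from cell import status, capture, get_calibration
def ray(c,px,z):
    V=np.array(c["view"]);R=V[:3,:3];t=V[:3,3];o=-R.T@t
    d=np.array([(px[0]-c["cx"])/c["fx"],(px[1]-c["cy"])/c["fy"],1])@R
    return o+d*(z-o[2])/d[2]
def proj(c,p):
    V=np.array(c["view"]);q=V[:3,:3]@p+V[:3,3]
    return np.array([c["fx"]*q[0]/q[2]+c["cx"],c["fy"]*q[1]/q[2]+c["cy"]])
def rect(mask):
    cs,_=cv2.findContours(mask.astype(np.uint8),0,2); return max(cs,key=cv2.contourArea)
def fit(c,cnt,z):
    "min-area rectangle of a contour cast on height z: centre, sides, yaw of long side"
    P=np.array([ray(c,p,z)[:2] for p in cnt[:,0].astype(float)],np.float32)
    b=cv2.boxPoints(cv2.minAreaRect(P)); e=[b[1]-b[0],b[2]-b[1]]; n=[np.linalg.norm(v) for v in e]
    l=e[int(np.argmax(n))]; return b.mean(0),sorted(n),np.degrees(np.arctan2(l[1],l[0]))%180,b
E
python3 - <<'E'
from h import *
im=cv2.cvtColor(cv2.imread("pics/top0.png"),cv2.COLOR_BGR2RGB)
c=get_calibration("top"); g=im.min(2).astype(int); 
m=np.zeros(g.shape,bool); m[155:280,220:350]=g[155:280,220:350]>110
k=rect(m); ctr,n,a,b=fit(c,k,0); print("trim",ctr,n,a,b.tolist())
for nm,(x0,x1,y0,y1) in {"small":(135,180,205,270),"big":(125,180,278,362)}.items():
    m=np.zeros(g.shape,bool); m[y0:y1,x0:x1]=g[y0:y1,x0:x1]>90
    k=rect(m); print(nm,cv2.boundingRect(k),[np.round(v,1) for v in fit(c,k,36)[:3]])
a=cv2.resize(im[150:280,220:350],(520,520),interpolation=cv2.INTER_CUBIC); b2=cv2.resize(im[130:360,110:190],(181,520))
cv2.imwrite("pics/crop1.png",cv2.cvtColor(np.hstack([a,b2]),cv2.COLOR_RGB2BGR))
E
```

```text
trim [484.99164  -14.592381] [np.float32(275.85187), np.float32(286.17178)] 95.67318 [[333.5966796875, 114.15816497802734], [361.8858642578125, -170.61195373535156], [636.3865966796875, -143.34292602539062], [608.097412109375, 141.4272003173828]]
small (142, 215, 24, 46) [array([429. , 324.8], dtype=float32), array([ 56.8, 119.2], dtype=float32), np.float32(177.2)]
big (134, 288, 32, 66) [array([215.9, 330.5], dtype=float32), array([ 78. , 163.7], dtype=float32), np.float32(3.4)]
```

View pics/crop1.png

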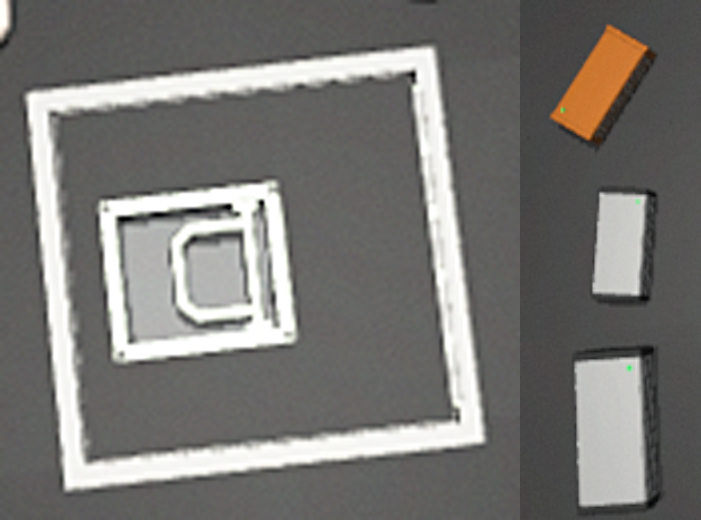

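The crop shows the ring with its bar on the +y side, at about (266,219) in the top view. The smaller grey block at (155,238) measures 56 x 119 mm plus its black caps, so it is the part meant. The larger one measures 78 x 164 mm. Before setting off I'll check the clearance around the balance stand near the start pose.

```bash
python3 - <<'E'
from h import *
T=np.array([289,-581,181.])
for n in("scene","top"):
    c=get_calibration(n); print(n,[np.round(proj(c,T+np.array([0,0,d]))) .tolist() for d in(-181,0,84,200)])
c=get_calibration("scene"); print([np.round(ray(c,p,0)[:2]).tolist() for p in((113,163),(207,102))], [np.round(ray(c,p,130)[:2]).tolist() for p in((95,130),(195,70))])
im=cv2.imread("pics/scene0.png")[0:175,80:230]; im2=cv2.imread("pics/top0.png")[140:340,450:560]
w=cv2.cvtColor(capture("wrist"),cv2.COLOR_RGB2BGR); cw=get_calibration("wrist"); V=np.array(cw["view"]); s=status.state()
print("cam in tool",s["tool_rot"].T@(-V[:3,:3].T@V[:3,3]-s["ee_pos"]), (V[:3,:3]@s["tool_rot"]).round(3).tolist(),cw["fx"])
cv2.imwrite("pics/crop2.png",np.hstack([cv2.resize(im,(429,500),interpolation=2),cv2.resize(im2,(275,500),interpolation=2)]))
E
```

```text
scene [[188.0, 116.0], [180.0, 73.0], [176.0, 51.0], [170.0, 16.0]]
top [[498.0, 287.0], [542.0, 293.0], [569.0, 296.0], [617.0, 303.0]]
[[640.0, -602.0], [176.0, -581.0]] [[643.0, -629.0], [180.0, -619.0]]
cam in tool [  73.5026691    -0.45609507 -203.0629365 ] [[0.0, 1.0, 0.0], [-0.964, 0.0, -0.266], [-0.266, -0.0, 0.964]] 337.67225250246156
```

View pics/crop2.png

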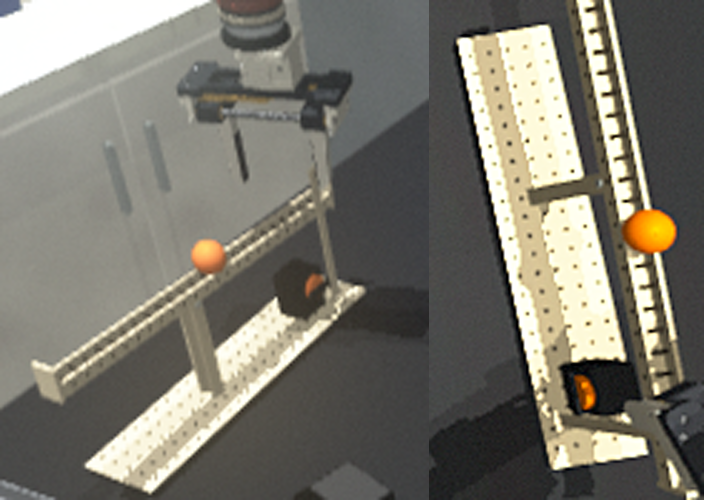

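The gripper starts just above the beam of a balance toy, so I go straight up first, then across to above the ring bar.

Request:
play_rows(
  delta_pos=[
    [0, 0, -0.02],
    [0, 0, -0.035],
    [0, 0, -0.035],
    [0, 0, -0.03],
    [0.008, -0.019, 0],
    [0.0155, -0.037, 0],
    [0.0155, -0.037, 0],
    [0.0155, -0.037, 0],
    [0.0155, -0.037, 0],
    [0.0155, -0.037, 0],
    [0.0155, -0.037, 0],
    [0.0155, -0.037, 0],
  ],
  roll=[5.2, 5.2, 5.2, 5.2, 0, 0, 0, 0, 0, 0, 0, 0],
  fingers=[0.093, 0.093, 0.093, 0.093, 0.06, 0.06, 0.06, 0.06, 0.06, 0.06, 0.06, 0.06],
  force=25,
)

```text
time_s: 1.15
ee_pos: [378.1, -291.7, 302.4]
tool_rot: [[0.995, 0.098, -0.0], [0.098, -0.995, 0.0], [-0.0, -0.0, -1.0]]
contact_force: [1.8, 0.3, 0.0]
width: 60.5
```

Request:
play_rows(
  delta_pos=[
    [0.0155, -0.037, 0],
    [0.0155, -0.037, 0],
    [0.0155, -0.037, 0.02],
    [0.0155, -0.037, 0.03],
    [0.0155, -0.037, 0.03],
    [0.0155, -0.037, 0.03],
    [0.0155, -0.037, 0.03],
    [0.0155, -0.037, 0.02],
    [0.008, -0.019, 0],
    [0, 0, 0],
    [0, 0, 0],
  ],
  roll=[0, 0, 0, 0, 0, 0, 0, 0, 0, 0, 0],
  fingers=[0.03, 0.03, 0.03, 0.03, 0.03, 0.03, 0.03, 0.03, 0.03, 0.03, 0.03],
)

```text
time_s: 2.07
ee_pos: [468.7, 2.7, 165.2]
tool_rot: [[0.995, 0.102, -0.001], [0.102, -0.995, 0.0], [-0.001, -0.0, -1.0]]
contact_force: [-0.4, -0.6, 0.3]
width: 30.2
```

```bash
python3 - <<'E'
from h import *
s=status.state(); c=get_calibration("wrist"); w=capture("wrist")
R=s["tool_rot"]; print(s["ee_pos"],np.degrees(np.arctan2(R[1,0],R[0,0])),R[:,2],s["contact_force"],s["width"])
np.savez("w1.npz",im=w,**{k:np.array(v) for k,v in c.items()})
cv2.imwrite("pics/w1.png",cv2.cvtColor(w,cv2.COLOR_RGB2BGR))
a=np.radians(5.67);B=lambda x,y,z:np.array([485-14*0+x*np.cos(a)-y*np.sin(a),-14.6+x*np.sin(a)+y*np.cos(a),z])
for n,p in dict(bar=(0,50,-7),e1=(120,-125,0),e2=(-120,-125,0),f1=(120,124,0),f2=(-120,124,0)).items(): print(n,B(*p).round(1),proj(c,B(*p)).round())
E
```

```text
[468.69639822   2.69423165 165.16414587] 5.848575374034293 [-1.05541246e-03  1.58342995e-04 -9.99999431e-01] [-0.42926958 -0.59393393  0.34862915] 30.217670786569876
bar [480.1  35.2  -7. ] [248. 171.]
e1 [ 616.8 -127.1    0. ] [420.  54.]
e2 [ 377.9 -150.8    0. ] [396. 273.]
f1 [592.2 120.6   0. ] [171.  53.]
f2 [353.3  96.9   0. ] [187. 272.]
```

View pics/w1.png

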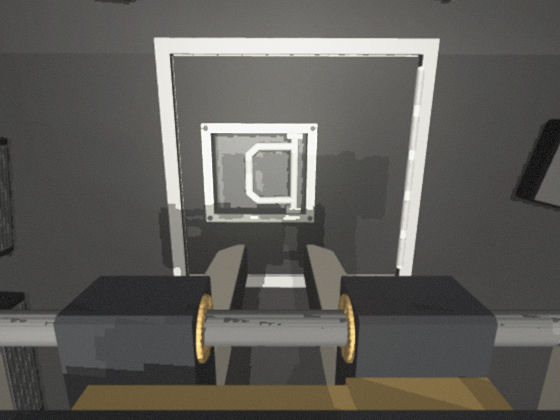

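The wrist view shows the ring bar at (248,172), against a predicted (248,171), so the frame is good. The arm is about 33 mm short of the commanded spot, so I correct that and go down to just above the panel.

Request:
play_rows(
  delta_pos=[
    [0.0075, -0.0155, 0.015],
    [0.007, -0.0155, 0.03],
    [0, 0, 0.03],
    [0, 0, 0.03],
    [0, 0, 0.025],
    [0, 0, 0.015],
    [0, 0, 0],
    [0, 0, 0],
  ],
  roll=[0, 0, 0, 0, 0, 0, 0, 0],
  fingers=[0.026, 0.026, 0.026, 0.026, 0.026, 0.026, 0.026, 0.026],
)

```text
time_s: 2.78
ee_pos: [480.1, 32.0, 20.6]
tool_rot: [[0.995, 0.096, -0.001], [0.096, -0.995, -0.001], [-0.001, 0.001, -1.0]]
contact_force: [0.4, 0.8, 0.4]
width: 25.5
```

```bash
cat >> h.py <<'E'
A=np.radians(5.67); U=np.array([np.cos(A),np.sin(A)]); W=np.array([-np.sin(A),np.cos(A)]); O=np.array([485,-14.6])
def bench(p): d=np.array(p[:2])-O; return np.array([d@U,d@W,p[2]])
def where():
    s=status.state();R=s["tool_rot"];print("t",round(s["time_s"],2),"bench",bench(s["ee_pos"]).round(1),"yaw",np.degrees(np.arctan2(R[1,0],R[0,0])).round(2),"F",s["contact_force"].round(1),"w",round(s["width"],1))
E
python3 -c "
from h import *; where()"
```

```text
t 2.78 bench [-0.3 46.9 20.6] yaw 5.5 F [0.4 0.8 0.4] w 25.5
```

Request:
play_rows(
  delta_pos=[
    [0, -0.003, 0.008],
    [0, 0, 0.012],
    [0, 0, 0.012],
    [0, 0, 0.0085],
    [0, 0, 0],
    [0, 0, 0],
    [0, 0, 0],
    [0, 0, 0],
    [0, 0, 0],
    [0, 0, 0],
  ],
  roll=[0, 0, 0, 0, 0, 0, 0, 0, 0, 0],
  fingers=[0.026, 0.026, 0.026, 0.026, 0.026, 0.0, 0.0, 0.0, 0.0, 0.0],
)

```text
time_s: 3.62
ee_pos: [480.3, 36.8, -19.5]
tool_rot: [[0.995, 0.099, 0.001], [0.099, -0.995, 0.0], [0.001, -0.0, -1.0]]
contact_force: [1.0, -0.1, 0.7]
width: 1.2
```

```bash
python3 -c "
from h import *; where()"
```

```text
t 3.62 bench [  0.4  51.7 -19.5] yaw 5.66 F [ 1.  -0.1  0.7] w 1.2
```

The opening reads 1.2 mm, so the 8 mm bar is not between the pads. I'll look.

```bash
python3 - <<'E'
from h import *
a=cv2.cvtColor(capture("wrist"),cv2.COLOR_RGB2BGR); b=cv2.cvtColor(capture("scene"),cv2.COLOR_RGB2BGR)[160:260,210:350]
cv2.imwrite("pics/w2.png",np.vstack([cv2.resize(a[60:340,150:420],(540,560),interpolation=2)])); 
cv2.imwrite("pics/w2.png",np.hstack([cv2.resize(a[60:340,150:420],(386,400),interpolation=2),cv2.resize(b,(400,286),interpolation=2) if 0 else cv2.copyMakeBorder(cv2.resize(b,(400,286),interpolation=2),0,114,0,0,0)]))
E
```

```text
(no output)
```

View pics/w2.png

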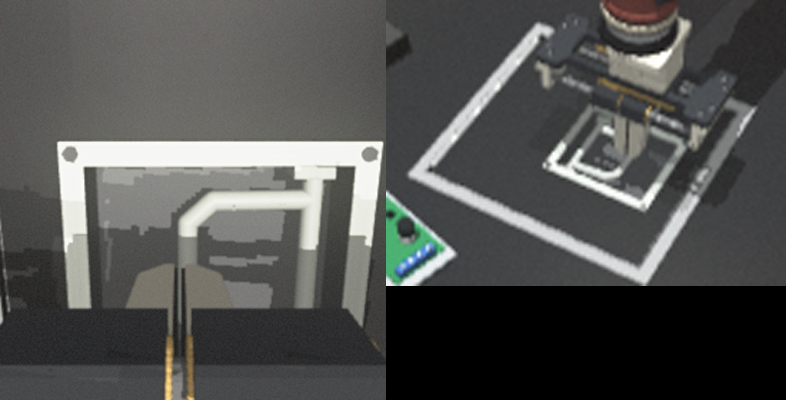

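```bash
python3 - <<'E'
from h import *
where(); c=get_calibration("wrist")
f=lambda x,y,z: np.r_[O+x*U+y*W,z]
cr=lambda p:((p-[150,60])*1.43).round().tolist()
for z in(0,-7,-14,-22): print(z,"pivot end",cr(proj(c,f(30,0,z))),"arm mid",cr(proj(c,f(30,25,z))),"bar",cr(proj(c,f(21,50,z))))
print("pan corner",[cr(proj(c,f(x,y,0))) for x,y in((45,90),(45,-14))])
E
```

```text
t 3.72 bench [  0.2  51.7 -19.7] yaw 5.66 F [0.3 0.  0.5] w 0.1
0 pivot end [312.0, 197.0] arm mid [248.0, 197.0] bar [184.0, 219.0]
-7 pivot end [308.0, 193.0] arm mid [246.0, 193.0] bar [184.0, 215.0]
-14 pivot end [304.0, 189.0] arm mid [244.0, 189.0] bar [184.0, 210.0]
-22 pivot end [299.0, 185.0] arm mid [241.0, 185.0] bar [184.0, 206.0]
pan corner [[80.0, 159.0], [352.0, 159.0]]
```

```bash
python3 - <<'E'
from h import *
s=status.state(); c=get_calibration("wrist"); R=s["tool_rot"]; p=s["ee_pos"]
cr=lambda q:((proj(c,p+R@np.array(q,float))-[150,60])*1.43).round().tolist()
for z in(0,-10,-20,-40,-60): print(z,"x7.5,y-17.5/0/17.5",[cr((7.5,y,z)) for y in(-17.5,0,17.5)],"x-7.5",cr((-7.5,0,z)))
a=cv2.imread("pics/w1.png")[225:300,190:360]; b=cv2.cvtColor(capture("wrist"),cv2.COLOR_RGB2BGR)[190:290,215:345]
cv2.imwrite("pics/w3.png",np.vstack([cv2.resize(a,(680,300),interpolation=2),cv2.resize(b,(680,290*1),interpolation=2)]))
E
```

```text
0 x7.5,y-17.5/0/17.5 [[140.0, 236.0], [180.0, 236.0], [220.0, 236.0]] x-7.5 [180.0, 268.0]
-10 x7.5,y-17.5/0/17.5 [[139.0, 243.0], [180.0, 243.0], [222.0, 243.0]] x-7.5 [180.0, 277.0]
-20 x7.5,y-17.5/0/17.5 [[136.0, 251.0], [180.0, 251.0], [224.0, 251.0]] x-7.5 [180.0, 286.0]
-40 x7.5,y-17.5/0/17.5 [[132.0, 270.0], [180.0, 270.0], [228.0, 270.0]] x-7.5 [180.0, 308.0]
-60 x7.5,y-17.5/0/17.5 [[126.0, 294.0], [180.0, 294.0], [235.0, 294.0]] x-7.5 [180.0, 335.0]
```

View pics/w3.png

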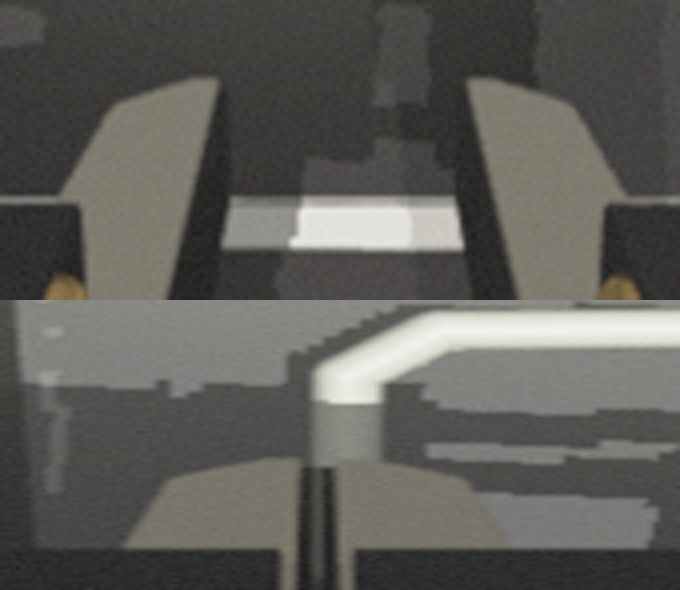

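The bar lies at its expected level, but the visible fingertips appear about 30 mm behind the reported TCP in this view. I'll test that numerically in the scene view before going further.

```bash
python3 - <<'E'
from h import *
s=status.state(); c=get_calibration("scene"); p=s["ee_pos"]; where()
for dz in(0,10,20,30,40): print(dz,proj(c,p+[0,0,dz]).round(1), (( proj(c,p+[0,0,dz])-[210,160])*9).round())
im=cv2.cvtColor(capture("scene"),cv2.COLOR_RGB2BGR)[180:236,265:321]
cv2.imwrite("pics/s4.png",cv2.resize(im,(560,560),interpolation=cv2.INTER_CUBIC))
E
```

```text
t 3.77 bench [  0.1  51.7 -19.7] yaw 5.66 F [ 0.2  0.1 -0.3] w 0.2
0 [294.  220.2] [756. 541.]
10 [294.1 218.1] [757. 523.]
20 [294.2 215.9] [758. 504.]
30 [294.4 213.8] [760. 484.]
40 [294.5 211.6] [761. 465.]
```

View pics/s4.png

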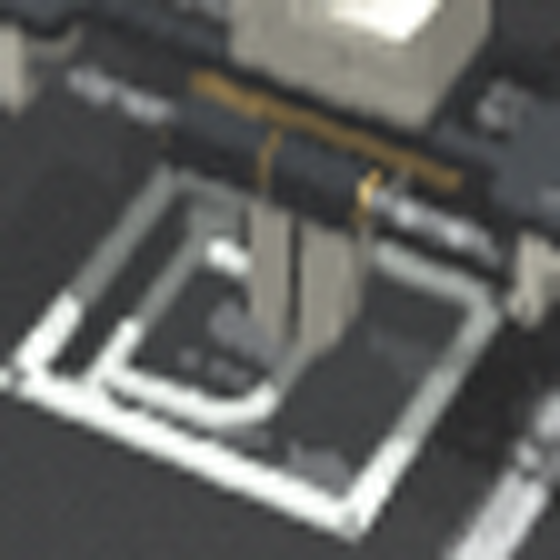

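The scene view agrees: the fingertips sit about 25–30 mm above the reported TCP, so they closed above the bar. I'll reopen, centre on the bar and go down slowly while watching the force.

Request:
play_rows(
  delta_pos=[
    [0, 0.0015, 0],
    [0, 0, 0],
    [0, 0, 0],
    [0, 0, 0.002],
    [0, 0, 0.002],
    [0, 0, 0.002],
    [0, 0, 0.002],
    [0, 0, 0.002],
    [0, 0, 0.002],
    [0, 0, 0.002],
    [0, 0, 0.002],
    [0, 0, 0],
  ],
  roll=[0, 0, 0, 0, 0, 0, 0, 0, 0, 0, 0, 0],
  fingers=[0.028, 0.028, 0.028, 0.028, 0.028, 0.028, 0.028, 0.028, 0.028, 0.028, 0.028, 0.028],
)

```text
time_s: 4.82
ee_pos: [479.8, 35.3, -36.3]
tool_rot: [[0.995, 0.099, -0.001], [0.099, -0.995, -0.0], [-0.001, -0.0, -1.0]]
contact_force: [-0.3, 0.4, -0.2]
width: 28.0
```

```bash
python3 -c "
from h import *; where()"
```

```text
t 4.82 bench [ -0.2  50.2 -36.3] yaw 5.67 F [-0.3  0.4 -0.2] w 28.0
```

The reported TCP is at -36 mm, below the pan floor, with no contact force. That confirms the offset, so I continue down in small steps.

Request:
play_rows(
  delta_pos=[
    [0, 0, 0.0015],
    [0, 0, 0.0015],
    [0, 0, 0.0015],
    [0, 0, 0.0015],
    [0, 0, 0.0015],
    [0, 0, 0.0015],
    [0, 0, 0],
  ],
  roll=[0, 0, 0, 0, 0, 0, 0],
  fingers=[0.028, 0.028, 0.028, 0.028, 0.028, 0.028, 0.028],
)

```text
time_s: 5.4
ee_pos: [479.9, 35.3, -45.2]
tool_rot: [[0.995, 0.099, -0.0], [0.099, -0.995, 0.0], [-0.0, -0.0, -1.0]]
contact_force: [0.4, 0.2, 0.3]
width: 27.8
```

```bash
python3 -c "
from h import *; where()"
```

```text
t 5.4 bench [ -0.2  50.2 -45.2] yaw 5.67 F [0.4 0.2 0.3] w 27.8
```

Request:
play_rows(
  delta_pos=[
    [0, 0, 0],
    [0, 0, 0],
    [0, 0, 0],
    [0, 0, 0],
    [0, 0, 0],
    [0, 0, 0],
  ],
  roll=[0, 0, 0, 0, 0, 0],
  fingers=[0.0, 0.0, 0.0, 0.0, 0.0, 0.0],
)

```text
time_s: 5.9
ee_pos: [480.3, 33.5, -44.8]
tool_rot: [[0.995, 0.097, 0.0], [0.097, -0.995, -0.002], [0.0, 0.002, -1.0]]
contact_force: [0.4, -4.5, 0.2]
width: 6.8
```

```bash
python3 -c "
from h import *; where()"
```

```text
t 5.9 bench [  0.1  48.3 -44.8] yaw 5.56 F [ 0.4 -4.5  0.2] w 6.8
```

The pads hold about 7 mm with a slight sideways pull, so the bar is there but may be right at the tips. I'll reopen, shift 1.5 mm, go 6 mm deeper and close again.

Request:
play_rows(
  delta_pos=[
    [0, 0, 0],
    [0, 0.0015, 0],
    [0, 0, 0.002],
    [0, 0, 0.002],
    [0, 0, 0.002],
    [0, 0, 0],
    [0, 0, 0],
    [0, 0, 0],
    [0, 0, 0],
    [0, 0, 0],
    [0, 0, 0],
  ],
  roll=[0, 0, 0, 0, 0, 0, 0, 0, 0, 0, 0],
  fingers=[0.024, 0.024, 0.024, 0.024, 0.024, 0.024, 0.0, 0.0, 0.0, 0.0, 0.0],
)

```text
time_s: 6.82
ee_pos: [480.3, 33.5, -50.9]
tool_rot: [[0.995, 0.098, 0.0], [0.098, -0.995, -0.0], [0.0, 0.0, -1.0]]
contact_force: [0.5, -1.6, -0.6]
width: 7.1
```

```bash
python3 -c "
from h import *; where()"
```

```text
t 6.82 bench [  0.   48.3 -50.9] yaw 5.64 F [ 0.5 -1.6 -0.6] w 7.1
```

The bar is firmly held at 7.1 mm. Next I flip the ring up along its 50 mm arc.

Request:
play_rows(
  delta_pos=[
    [0, 0.0005, -0.0074],
    [0, 0.0016, -0.0072],
    [0, 0.0027, -0.0069],
    [0, 0.0037, -0.0064],
    [0, 0.0046, -0.0058],
    [0, 0.0054, -0.0051],
    [0, 0.0061, -0.0042],
    [0, 0.0067, -0.0033],
    [0, 0.0071, -0.0023],
    [0, 0.0073, -0.0012],
    [0, 0, 0],
  ],
  roll=[0, 0, 0, 0, 0, 0, 0, 0, 0, 0, 0],
  fingers=[0.0, 0.0, 0.0, 0.0, 0.0, 0.0, 0.0, 0.0, 0.0, 0.0, 0.0],
)

```text
time_s: 7.73
ee_pos: [484.7, -11.5, 0.2]
tool_rot: [[0.995, 0.099, 0.0], [0.099, -0.995, 0.001], [0.001, -0.001, -1.0]]
contact_force: [-1.6, 1.1, 8.0]
width: 7.2
```

```bash
python3 -c "
from h import *; where()"
```

```text
t 7.73 bench [0.  3.2 0.2] yaw 5.66 F [-1.6  1.1  8. ] w 7.2
```

Request:
play_rows(
  delta_pos=[
    [0, 0, -0.0054],
    [0, 0, -0.0054],
    [0, 0.0004, -0.0054],
    [0, 0.0004, -0.0054],
    [0, 0.0009, -0.0054],
    [0, 0.0009, -0.0054],
    [0, 0.0013, -0.0053],
    [0, 0.0013, -0.0053],
    [0, 0.0018, -0.0052],
    [0, 0.0018, -0.0052],
    [0, 0.0022, -0.005],
    [0, 0.0022, -0.005],
  ],
  roll=[0, 0, 0, 0, 0, 0, 0, 0, 0, 0, 0, 0],
  fingers=[0.0, 0.0, 0.0, 0.0, 0.0, 0.0, 0.0, 0.0, 0.0, 0.0, 0.0, 0.0],
  force=35,
)

```text
time_s: 8.73
ee_pos: [485.9, -24.9, 62.7]
tool_rot: [[0.995, 0.099, -0.0], [0.099, -0.995, 0.0], [-0.0, -0.0, -1.0]]
contact_force: [2.8, 1.3, -14.4]
width: 6.5
```

```bash
python3 -c "
from h import *; where()"
```

```text
t 8.73 bench [ -0.2 -10.4  62.7] yaw 5.66 F [  2.8   1.3 -14.4] w 6.5
```

Request:
play_rows(
  delta_pos=[
    [0, 0.0026, -0.0048],
    [0, 0.0026, -0.0048],
    [0, 0.0031, -0.0045],
    [0, 0.0031, -0.0045],
    [0, 0.0035, -0.0042],
    [0, 0.0035, -0.0042],
    [0, 0.0038, -0.0039],
    [0, 0.0038, -0.0039],
    [0, 0.004, -0.0036],
    [0, 0, 0],
  ],
  roll=[0, 0, 0, 0, 0, 0, 0, 0, 0, 0],
  fingers=[0.0, 0.0, 0.0, 0.0, 0.0, 0.0, 0.0, 0.0, 0.0, 0.0],
)

```text
time_s: 9.57
ee_pos: [488.9, -55.7, 101.5]
tool_rot: [[0.995, 0.097, 0.0], [0.097, -0.995, -0.001], [0.0, 0.001, -1.0]]
contact_force: [1.1, 1.2, -8.4]
width: 6.8
```

```bash
python3 - <<'E'
from h import *
where()
for n in("scene","top"):
    cv2.imwrite(f"pics/{n}5.png",cv2.cvtColor(capture(n),cv2.COLOR_RGB2BGR))
im=cv2.imread("pics/scene5.png")[60:260,190:390]
cv2.imwrite("pics/s5.png",cv2.resize(im,(600,600),interpolation=2))
E
```

```text
t 9.57 bench [-1.000e-01 -4.130e+01  1.015e+02] yaw 5.58 F [ 1.1  1.2 -8.4] w 6.8
```

View pics/s5.png

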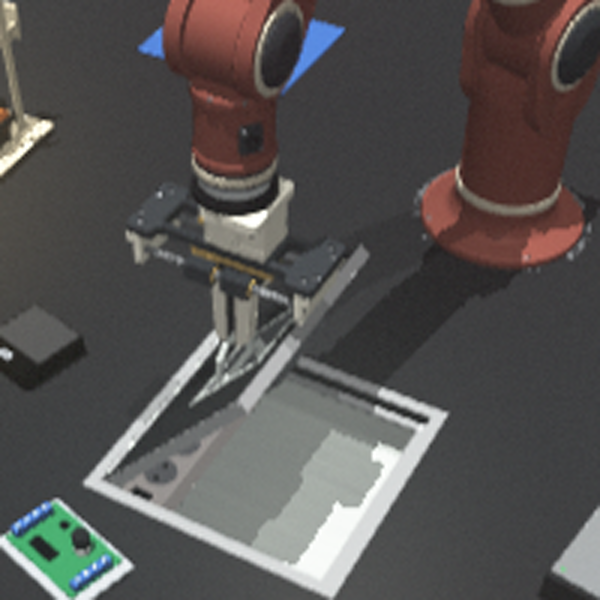

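The scene shows the hatch standing at about 50° with the ring still gripped. I let go, rise clear of the ring, and cross over to above the free edge with the fingers wider.

Request:
play_rows(
  delta_pos=[
    [0, 0, 0],
    [0, 0, 0],
    [0, 0, 0],
    [0, 0, -0.01],
    [0, 0, -0.02],
    [0, 0, -0.03],
    [0, 0, -0.03],
    [0, 0, -0.02],
    [0, -0.02, 0],
    [0, -0.028, 0],
    [0, -0.02, 0],
    [0, 0, 0],
  ],
  roll=[0, 0, 0, 0, 0, 0, 0, 0, 0, 0, 0, 0],
  fingers=[0.026, 0.026, 0.026, 0.026, 0.026, 0.03, 0.06, 0.06, 0.06, 0.06, 0.06, 0.06],
)

```text
time_s: 10.67
ee_pos: [481.9, 18.3, 211.9]
tool_rot: [[0.994, 0.107, 0.002], [0.107, -0.994, 0.003], [0.002, -0.003, -1.0]]
contact_force: [-0.3, 0.5, 0.5]
width: 59.5
```

```bash
python3 - <<'E'
from h import *
where()
c=get_calibration("wrist"); im=cv2.cvtColor(capture("wrist"),cv2.COLOR_RGB2BGR)
for th in(45,50,55):
    t=np.radians(th); e=[-125+249*np.cos(t),249*np.sin(t)]
    print(th,[proj(c,np.r_[O+x*U+e[0]*W,e[1]]).round().tolist() for x in(-120,0,120)])
t=np.radians(50)
s=cv2.cvtColor(capture("scene"),cv2.COLOR_RGB2BGR)[60:260,190:390]
cv2.imwrite("pics/w6.png",np.hstack([cv2.resize(im,(400,300),interpolation=3),cv2.resize(s,(300,300),interpolation=2)]))
E
```

```text
t 10.67 bench [2.000e-01 3.300e+01 2.119e+02] yaw 6.13 F [-0.3  0.5  0.5] w 59.5
45 [[253.0, 358.0], [252.0, 220.0], [250.0, 42.0]]
50 [[272.0, 370.0], [273.0, 226.0], [274.0, 37.0]]
55 [[295.0, 383.0], [299.0, 233.0], [305.0, 32.0]]
```

View pics/w6.png

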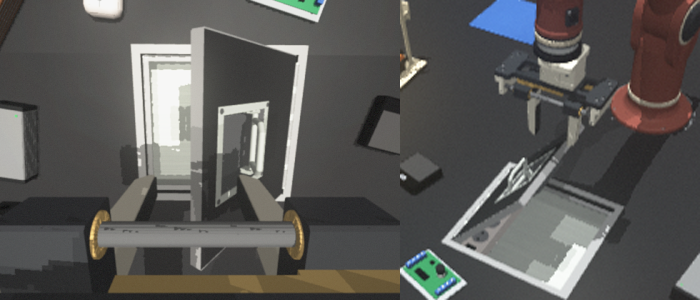

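The wrist view shows the free-edge band upright at wrist columns 269–297, which puts the hatch at about 53°. It sits between the open fingers, and the ring is free. I go down to straddle the edge.

Request:
play_rows(
  delta_pos=[
    [0, 0.005, 0.01],
    [0, 0.004, 0.018],
    [0, 0, 0.02],
    [0, 0, 0.016],
    [0, 0, 0],
    [0, 0, 0],
  ],
  roll=[0, 0, 0, 0, 0, 0],
  fingers=[0.06, 0.06, 0.06, 0.06, 0.06, 0.06],
)

```text
time_s: 11.27
ee_pos: [482.9, 2.5, 146.4]
tool_rot: [[0.995, 0.096, -0.002], [0.096, -0.995, -0.001], [-0.002, 0.001, -1.0]]
contact_force: [0.5, 0.6, -0.2]
width: 60.2
```

```bash
python3 -c "
from h import *; where()"
```

```text
t 11.27 bench [ -0.4  17.2 146.4] yaw 5.54 F [ 0.5  0.6 -0.2] w 60.2
```

Request:
play_rows(
  delta_pos=[
    [0, 0.004, 0],
    [0, 0.004, -0.001],
    [0, 0.004, -0.001],
    [0, 0.0049, -0.0036],
    [0, 0.0049, -0.0036],
    [0, 0.0049, -0.0036],
    [0, 0.0049, -0.0036],
    [0, 0.0049, -0.0036],
  ],
  roll=[0, 0, 0, 0, 0, 0, 0, 0],
  fingers=[0.06, 0.06, 0.06, 0.06, 0.06, 0.06, 0.06, 0.06],
)

```text
time_s: 11.93
ee_pos: [487.3, -29.5, 167.5]
tool_rot: [[0.995, 0.1, 0.002], [0.1, -0.995, 0.004], [0.002, -0.004, -1.0]]
contact_force: [0.9, 5.4, -2.3]
width: 60.1
```

```bash
python3 -c "
from h import *; where()"
```

```text
t 11.93 bench [  0.8 -15.1 167.5] yaw 5.77 F [ 0.9  5.4 -2.3] w 60.1
```

Contact is 5 N on the finger outside the edge, so the hatch is moving. I continue along its arc.

Request:
play_rows(
  delta_pos=[
    [0, 0.0062, -0.0037],
    [0, 0.0062, -0.0037],
    [0, 0.0062, -0.0037],
    [0, 0.0065, -0.0031],
    [0, 0.0065, -0.0031],
    [0, 0.0065, -0.0031],
    [0, 0.0068, -0.0026],
    [0, 0.0068, -0.0026],
    [0, 0.0068, -0.0026],
    [0, 0.007, -0.002],
    [0, 0.007, -0.002],
    [0, 0.007, -0.002],
  ],
  roll=[0, 0, 0, 0, 0, 0, 0, 0, 0, 0, 0, 0],
  fingers=[0.06, 0.06, 0.06, 0.06, 0.06, 0.06, 0.06, 0.06, 0.06, 0.06, 0.06, 0.06],
)

```text
time_s: 12.93
ee_pos: [495.4, -108.0, 202.8]
tool_rot: [[0.995, 0.101, 0.002], [0.101, -0.995, 0.005], [0.003, -0.005, -1.0]]
contact_force: [-0.8, 7.0, 4.1]
width: 60.1
```

```bash
python3 -c "
from h import *; where()"
```

```text
t 12.93 bench [  1.1 -94.  202.8] yaw 5.79 F [-0.8  7.   4.1] w 60.1
```

Request:
play_rows(
  delta_pos=[
    [0, 0.0071, -0.0013],
    [0, 0.0071, -0.0013],
    [0, 0.0071, -0.0013],
    [0, 0.0072, -0.0007],
    [0, 0.0072, -0.0007],
    [0, 0.0072, -0.0007],
    [0, 0.0052, 0],
    [0, 0.0052, 0],
    [0, 0.0052, 0],
    [0, 0.0052, 0],
  ],
  roll=[0, 0, 0, 0, 0, 0, 0, 0, 0, 0],
  fingers=[0.06, 0.06, 0.06, 0.06, 0.06, 0.06, 0.06, 0.06, 0.06, 0.06],
)

```text
time_s: 13.77
ee_pos: [500.9, -175.3, 206.8]
tool_rot: [[0.995, 0.099, -0.0], [0.099, -0.995, 0.0], [-0.0, -0.0, -1.0]]
contact_force: [-0.1, 3.4, 4.3]
width: 60.3
```

```bash
python3 -c "
from h import *; where()"
```

```text
t 13.77 bench [-1.000e-01 -1.615e+02  2.068e+02] yaw 5.66 F [-0.1  3.4  4.3] w 60.3
```

Request:
play_rows(
  delta_pos=[
    [0, 0.0051, 0.0004],
    [0, 0.0051, 0.0004],
    [0, 0.0051, 0.0004],
    [0, 0.0051, 0.0004],
    [0, 0.004, 0.0007],
    [0, 0.004, 0.0007],
    [0, 0.004, 0.0007],
    [0, 0.004, 0.0007],
    [0, 0.004, 0.0007],
    [0, 0.004, 0.0007],
    [0, 0, 0],
  ],
  roll=[0, 0, 0, 0, 0, 0, 0, 0, 0, 0, 0],
  fingers=[0.06, 0.06, 0.06, 0.06, 0.06, 0.06, 0.06, 0.06, 0.06, 0.06, 0.06],
)

```text
time_s: 14.68
ee_pos: [505.1, -220.5, 200.7]
tool_rot: [[0.995, 0.097, -0.0], [0.097, -0.995, -0.001], [-0.0, 0.001, -1.0]]
contact_force: [-0.6, 1.5, 2.4]
width: 60.4
```

```bash
python3 -c "
from h import *; where()"
```

```text
t 14.68 bench [  -0.3 -206.9  200.7] yaw 5.58 F [-0.6  1.5  2.4] w 60.4
```

Request:
play_rows(
  delta_pos=[
    [0, 0.002, 0.0004],
    [0, 0.002, 0.0004],
    [0, 0.002, 0.0004],
    [0, 0, 0],
  ],
  roll=[0, 0, 0, 0],
  fingers=[0.06, 0.06, 0.06, 0.06],
)

```text
time_s: 15.02
ee_pos: [505.5, -223.6, 199.8]
tool_rot: [[0.995, 0.099, -0.001], [0.099, -0.995, 0.002], [-0.001, -0.002, -1.0]]
contact_force: [-1.5, 4.2, 3.6]
width: 59.5
```

```bash
python3 -c "
from h import *; where()"
```

```text
t 15.02 bench [-2.000e-01 -2.100e+02  1.998e+02] yaw 5.7 F [-1.5  4.2  3.6] w 59.5
```

Request:
play_rows(
  delta_pos=[
    [0, 0.002, 0.0004],
    [0, 0.002, 0.0004],
    [0, 0.002, 0.0004],
    [0, 0, 0],
    [0, 0, 0],
  ],
  roll=[0, 0, 0, 0, 0],
  fingers=[0.06, 0.06, 0.06, 0.06, 0.06],
)

```text
time_s: 15.43
ee_pos: [505.7, -223.7, 199.4]
tool_rot: [[0.995, 0.103, -0.003], [0.103, -0.995, 0.01], [-0.002, -0.01, -1.0]]
contact_force: [-4.1, 11.6, 12.0]
width: 60.4
```

```bash
python3 -c "
from h import *; where()"
```

```text
t 15.43 bench [-1.000e-01 -2.101e+02  1.994e+02] yaw 5.92 F [-4.1 11.6 12. ] w 60.4
```

The tool stalls at y = -210 with the force rising to about 12 N, which means the hatch is on its stop. I back off, rise and go over to the supply.

Request:
play_rows(
  delta_pos=[
    [0, -0.012, 0],
    [0, -0.01, 0],
    [0, 0, -0.02],
    [0, 0, -0.035],
    [0, 0, -0.03],
    [0, -0.015, -0.01],
    [-0.0015, -0.033, 0],
    [-0.0015, -0.033, 0],
    [-0.0015, -0.033, 0],
    [-0.0015, -0.033, 0],
    [-0.0015, -0.033, 0],
    [-0.0015, -0.033, 0],
  ],
  roll=[0, 0, 0, 0, 0, 0, 0, 0, 0, 0, 0, 0],
  fingers=[0.06, 0.06, 0.06, 0.06, 0.06, 0.06, 0.09, 0.09, 0.09, 0.09, 0.09, 0.09],
)

```text
time_s: 16.43
ee_pos: [473.5, 3.0, 292.9]
tool_rot: [[0.995, 0.098, -0.0], [0.098, -0.995, -0.002], [-0.0, 0.002, -1.0]]
contact_force: [0.7, -0.0, -0.4]
width: 89.3
```

Request:
play_rows(
  delta_pos=[
    [-0.0015, -0.033, 0],
    [-0.0015, -0.033, 0],
    [-0.0015, -0.033, 0.02],
    [-0.0015, -0.033, 0.02],
    [-0.0015, -0.033, 0.02],
    [-0.0015, -0.033, 0.02],
    [-0.0015, -0.033, 0.02],
    [-0.0015, -0.033, 0.02],
    [-0.0015, -0.033, 0.02],
    [0, -0.015, 0],
    [0, 0, 0],
    [0, 0, 0],
  ],
  roll=[0, 0, 0, 0, 0, 0, 0, 0, 0, 0, 4.2, 4.2],
  fingers=[0.09, 0.09, 0.09, 0.09, 0.09, 0.09, 0.09, 0.09, 0.09, 0.09, 0.09, 0.09],
)

```text
time_s: 17.43
ee_pos: [428.9, 312.4, 152.1]
tool_rot: [[0.999, -0.048, -0.001], [-0.048, -0.999, -0.001], [-0.001, 0.001, -1.0]]
contact_force: [-0.1, -0.0, 0.1]
width: 90.1
```

```bash
python3 - <<'E'
from h import *
where(); s=status.state(); print(s["ee_pos"])
c=get_calibration("wrist"); w=capture("wrist"); cv2.imwrite("pics/w7.png",cv2.cvtColor(w,cv2.COLOR_RGB2BGR))
print("supply predicted px",proj(c,np.array([429,324.8,36])))
t=capture("top"); s=capture("scene")
cv2.imwrite("pics/top7.png",cv2.cvtColor(t,cv2.COLOR_RGB2BGR));cv2.imwrite("pics/scene7.png",cv2.cvtColor(s,cv2.COLOR_RGB2BGR))
E
```

```text
t 17.43 bench [-23.5 330.9 152.1] yaw -2.72 F [-0.1 -0.   0.1] w 90.1
[428.88693864 312.35025759 152.10693811]
supply predicted px [262.61895605 195.74213811]
```

```bash
python3 - <<'E'
from h import *
w=cv2.imread("pics/w7.png"); c=get_calibration("wrist")
g=w.min(2); m=np.zeros(g.shape,bool); m[60:285,200:330]=g[60:285,200:330]>100
k=rect(m); print(cv2.boundingRect(k)); r=fit(c,k,36); print([np.round(v,1) for v in r[:3]])
s=cv2.imread("pics/scene7.png")[80:260,180:400]
cv2.imwrite("pics/w7c.png",np.hstack([cv2.resize(w,(400,300)),cv2.resize(s,(367,300),interpolation=2)]))
E
```

```text
(234, 136, 59, 82)
[array([447.4, 321.6], dtype=float32), array([54.9, 78.3], dtype=float32), np.float32(177.4)]
```

View pics/w7c.png

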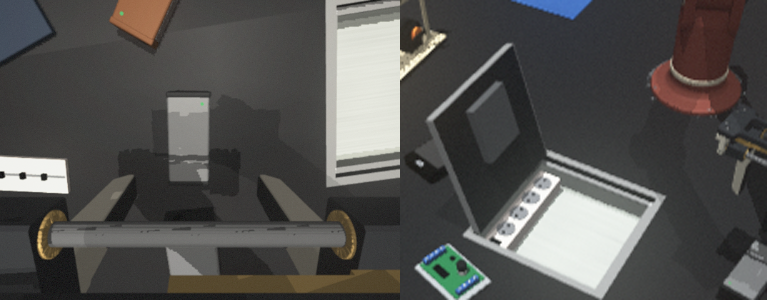

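The scene shows the hatch at its stop, the white strip along the hinge side and an empty floor. In the wrist view the supply spans about columns 234–293 and rows 127–258, including the caps.

```bash
python3 - <<'E'
from h import *
c=get_calibration("wrist"); s=status.state()
a,b=ray(c,(263,129),36),ray(c,(263,256),36); print(a,b,(a+b)/2,np.linalg.norm(a-b))
ctr=np.array([(a[0]+b[0])/2,322.8,0]); print("tool delta to supply",(s["tool_rot"].T@(ctr-s["ee_pos"])).round(1),s["ee_pos"].round(1))
E
```

```text
[492.82505859 319.45482469  36.        ] [366.80080284 326.4014208   36.        ] [429.81293072 322.92812275  36.        ] 126.21556256877999
tool delta to supply [ -0.5 -12.2 152.9] [429.8 310.8 153. ]
```

Request:
play_rows(
  delta_pos=[
    [0, -0.006, 0.015],
    [0, -0.006, 0.03],
    [0, 0, 0.03],
    [0, 0, 0.03],
    [0, 0, 0.025],
    [0, 0, 0.015],
    [0, 0, 0.008],
    [0, 0, 0.004],
    [0, 0, 0],
  ],
  roll=[0, 0, 0, 0, 0, 0, 0, 0, 0],
  fingers=[0.093, 0.093, 0.093, 0.093, 0.093, 0.093, 0.093, 0.093, 0.093],
)

```text
time_s: 18.33
ee_pos: [430.7, 323.0, -3.6]
tool_rot: [[0.999, -0.047, -0.0], [-0.047, -0.999, -0.0], [-0.0, 0.0, -1.0]]
contact_force: [0.0, 0.5, 1.2]
width: 93.0
```

```bash
python3 -c "
from h import *; where(); print(status.state()['ee_pos'])"
```

```text
t 18.33 bench [-20.7 341.3  -3.6] yaw -2.71 F [0.  0.5 1.2] w 93.0
[430.71396264 322.98057452  -3.5966028 ]
```

Request:
play_rows(
  delta_pos=[
    [0, 0, 0.004],
    [0, 0, 0.004],
    [0, 0, 0.004],
    [0, 0, 0.002],
    [0, 0, 0],
    [0, 0, 0],
    [0, 0, 0],
    [0, 0, 0],
    [0, 0, 0],
    [0, 0, 0],
  ],
  roll=[0, 0, 0, 0, 0, 0, 0, 0, 0, 0],
  fingers=[0.093, 0.093, 0.093, 0.093, 0.05, 0.05, 0.05, 0.05, 0.05, 0.05],
  force=30,
)

```text
time_s: 19.17
ee_pos: [430.7, 323.3, -17.2]
tool_rot: [[0.999, -0.048, 0.0], [-0.048, -0.999, 0.0], [0.0, -0.0, -1.0]]
contact_force: [-1.1, 0.3, -0.1]
width: 57.7
```

```bash
python3 -c "
from h import *; where(); print(status.state()['ee_pos'])"
```

```text
t 19.17 bench [-20.6 341.6 -17.2] yaw -2.74 F [-1.1  0.3 -0.1] w 57.7
[430.74885335 323.28682006 -17.1781367 ]
```

Request:
play_rows(
  delta_pos=[
    [0, 0, 0],
    [0, 0, 0],
    [0, 0, -0.004],
    [0, 0, -0.008],
    [0, 0, -0.01],
    [0, 0, -0.012],
    [0, 0, -0.015],
    [0, 0, -0.015],
    [0, 0, -0.01],
    [0, 0, 0],
    [0, 0, 0],
  ],
  roll=[0, 0, 0, 0, 0, 0, 0, 0, 0, 0, 0],
  fingers=[0.045, 0.045, 0.045, 0.045, 0.045, 0.045, 0.045, 0.045, 0.045, 0.045, 0.045],
)

```text
time_s: 20.08
ee_pos: [430.9, 323.3, 57.3]
tool_rot: [[0.999, -0.048, 0.001], [-0.048, -0.999, 0.001], [0.001, -0.001, -1.0]]
contact_force: [0.9, -0.8, -3.0]
width: 55.7
```

```bash
python3 -c "
from h import *; where(); print(status.state()['ee_pos'])"
```

```text
t 20.08 bench [-20.4 341.6  57.3] yaw -2.74 F [ 0.9 -0.8 -3. ] w 55.7
[430.90955312 323.31066289  57.34785528]
```

The supply is held: 55.7 mm opening, 3 N weight. I square it to the hatch and carry it over the well.

Request:
play_rows(
  delta_pos=[
    [0, 0, 0],
    [0, 0, 0],
    [0, 0.01, 0],
    [0.0015, 0.02, 0],
    [0.0018, 0.026, 0],
    [0.0018, 0.026, 0],
    [0.0018, 0.026, 0],
    [0.0018, 0.026, 0],
    [0.0018, 0.026, 0],
    [0.0018, 0.026, 0],
    [0.0018, 0.026, 0],
    [0.0018, 0.026, 0],
  ],
  roll=[-4.2, -4.2, 0, 0, 0, 0, 0, 0, 0, 0, 0, 0],
  fingers=[0.045, 0.045, 0.045, 0.045, 0.045, 0.045, 0.045, 0.045, 0.045, 0.045, 0.045, 0.045],
)

```text
time_s: 21.08
ee_pos: [469.1, 85.5, 56.1]
tool_rot: [[0.995, 0.096, -0.002], [0.096, -0.995, -0.001], [-0.002, 0.001, -1.0]]
contact_force: [-0.2, -0.3, -3.3]
width: 56.1
```

Request:
play_rows(
  delta_pos=[
    [0.0018, 0.026, 0],
    [0.0015, 0.024, 0],
    [0.001, 0.02, 0],
    [0, 0.01, 0],
    [0, 0, 0],
    [0, 0, 0],
    [0, 0, 0],
  ],
  roll=[0, 0, 0, 0, 0, 0, 0],
  fingers=[0.045, 0.045, 0.045, 0.045, 0.045, 0.045, 0.045],
)

```text
time_s: 21.67
ee_pos: [481.7, 10.6, 56.6]
tool_rot: [[0.995, 0.101, -0.0], [0.101, -0.995, 0.001], [-0.0, -0.001, -1.0]]
contact_force: [0.4, 0.6, -2.8]
width: 55.7
```

```bash
python3 - <<'E'
from h import *
where()
c=get_calibration("wrist"); w=capture("wrist"); cv2.imwrite("pics/w8.png",cv2.cvtColor(w,cv2.COLOR_RGB2BGR))
f=lambda x,y,z: np.r_[O+x*U+y*W,z]
g=w.min(2)
for n,p in dict(strip_edge=(0,-73,-34),mouth_p=(112,117,-16),mouth_m=(112,-73,-16),open_corner=(122,127,0),open2=(122,-127,0)).items(): print(n,proj(c,f(*p)).round())
E
```

```text
t 21.67 bench [-0.8 25.4 56.6] yaw 5.77 F [ 0.4  0.6 -2.8] w 55.7
strip_edge [386. 201.]
mouth_p [155.  63.]
mouth_m [407.  63.]
open_corner [132.  44.]
open2 [494.  44.]
```

Request:
play_rows(
  delta_pos=[
    [0, 0.003, 0.005],
    [0, 0.002, 0.012],
    [0, 0, 0.015],
    [0, 0, 0.015],
    [0, 0, 0.015],
    [0, 0, 0.015],
    [0, 0, 0.015],
    [0, 0, 0.015],
    [0, 0, 0.012],
    [0, 0, 0.008],
    [0, 0, 0.005],
    [0, 0, 0],
  ],
  roll=[0, 0, 0, 0, 0, 0, 0, 0, 0, 0, 0, 0],
  fingers=[0.045, 0.045, 0.045, 0.045, 0.045, 0.045, 0.045, 0.045, 0.045, 0.045, 0.045, 0.045],
)

```text
time_s: 22.72
ee_pos: [482.2, 4.4, -76.2]
tool_rot: [[0.995, 0.1, -0.001], [0.1, -0.995, 0.0], [-0.001, -0.0, -1.0]]
contact_force: [-0.5, 0.4, -3.2]
width: 55.8
```

```bash
python3 -c "
from h import *; where()"
```

```text
t 22.72 bench [ -0.9  19.2 -76.2] yaw 5.73 F [-0.5  0.4 -3.2] w 55.8
```

Still hanging freely (-3.2 N), with about 11 mm to go. I creep down to touch the floor.

Request:
play_rows(
  delta_pos=[
    [0, 0, 0.002],
    [0, 0, 0.002],
    [0, 0, 0.002],
    [0, 0, 0.0015],
    [0, 0, 0.001],
    [0, 0, 0.001],
    [0, 0, 0.001],
    [0, 0, 0],
  ],
  roll=[0, 0, 0, 0, 0, 0, 0, 0],
  fingers=[0.045, 0.045, 0.045, 0.045, 0.045, 0.045, 0.045, 0.045],
)

```text
time_s: 23.38
ee_pos: [482.6, 3.8, -85.9]
tool_rot: [[0.995, 0.099, -0.0], [0.099, -0.995, 0.0], [-0.0, -0.0, -1.0]]
contact_force: [0.2, 0.2, -2.8]
width: 55.6
```

```bash
python3 -c "
from h import *; where()"
```

```text
t 23.38 bench [ -0.6  18.5 -85.9] yaw 5.66 F [ 0.2  0.2 -2.8] w 55.6
```

Request:
play_rows(
  delta_pos=[
    [0, 0, 0.0007],
    [0, 0, 0.0007],
    [0, 0, 0.0007],
    [0, 0, 0],
  ],
  roll=[0, 0, 0, 0],
  fingers=[0.045, 0.045, 0.045, 0.045],
)

```text
time_s: 23.72
ee_pos: [482.8, 3.8, -87.2]
tool_rot: [[0.995, 0.099, 0.001], [0.099, -0.995, -0.0], [0.001, 0.0, -1.0]]
contact_force: [-0.3, 0.4, 4.1]
width: 55.7
```

```bash
python3 -c "
from h import *; where()"
```

```text
t 23.72 bench [ -0.4  18.5 -87.2] yaw 5.66 F [-0.3  0.4  4.1] w 55.7
```

The force changed from -3 to +4 N at exactly the expected floor height, so the supply is resting on the floor. I open and withdraw straight up.

Request:
play_rows(
  delta_pos=[
    [0, 0, 0],
    [0, 0, 0],
    [0, 0, 0],
    [0, 0, 0],
    [0, 0, -0.006],
    [0, 0, -0.015],
    [0, 0, -0.03],
    [0, 0, -0.035],
    [0, 0, -0.035],
    [0, 0, -0.035],
    [0, 0, -0.035],
    [0, 0, -0.03],
  ],
  roll=[0, 0, 0, 0, 0, 0, 0, 0, 0, 0, 0, 0],
  fingers=[0.075, 0.075, 0.075, 0.075, 0.075, 0.075, 0.075, 0.075, 0.075, 0.075, 0.075, 0.075],
)

```text
time_s: 24.72
ee_pos: [482.6, 3.8, 135.8]
tool_rot: [[0.995, 0.099, 0.002], [0.099, -0.995, 0.0], [0.002, 0.0, -1.0]]
contact_force: [0.0, -0.2, -0.5]
width: 75.3
```

Request:
play_rows(
  delta_pos=[
    [0, -0.02, -0.03],
    [0, -0.035, -0.02],
    [0, -0.035, 0],
    [0, -0.035, 0],
    [0, -0.035, 0],
    [0, -0.035, 0],
    [0, -0.02, 0],
    [0, 0, 0],
  ],
  roll=[0, 0, 0, 0, 0, 0, 0, 0],
  fingers=[0.075, 0.075, 0.075, 0.075, 0.075, 0.075, 0.075, 0.075],
)

```text
time_s: 25.38
ee_pos: [459.3, 224.1, 183.8]
tool_rot: [[0.994, 0.108, 0.0], [0.108, -0.994, 0.005], [0.001, -0.005, -1.0]]
contact_force: [-0.2, 1.4, 0.8]
width: 75.0
```

```bash
python3 - <<'E'
from h import *
where()
t=cv2.cvtColor(capture("top"),cv2.COLOR_RGB2BGR); s=cv2.cvtColor(capture("scene"),cv2.COLOR_RGB2BGR)
cv2.imwrite("pics/top9.png",t); c=get_calibration("top")
g=t.min(2).astype(int); f=lambda x,y,z: np.r_[O+x*U+y*W,z]
print("supply top predicted",[proj(c,f(x,y,-34)).round().tolist() for x,y in((-65,-10),(65,-10),(65,46),(-65,46))])
t0=cv2.imread("pics/top0.png")
for n,(x0,x1,y0,y1) in dict(mouse=(195,228,118,168),ctrl=(285,337,112,152),bat=(370,412,178,222)).items():
    print(n,"mean abs change",np.abs(t[y0:y1,x0:x1].astype(int)-t0[y0:y1,x0:x1]).mean().round(2))
cv2.imwrite("pics/f9.png",np.hstack([cv2.resize(t[110:290,200:420],(440,360),interpolation=2),cv2.resize(s[80:260,200:380],(360,360),interpolation=2)]))
E
```

```text
t 25.38 bench [ -2.  240.  183.8] yaw 6.21 F [-0.2  1.4  0.8] w 75.0
supply top predicted [[289.0, 240.0], [284.0, 194.0], [264.0, 196.0], [269.0, 242.0]]
mouse mean abs change 8.64
ctrl mean abs change 13.04
bat mean abs change 19.97
```

View pics/f9.png

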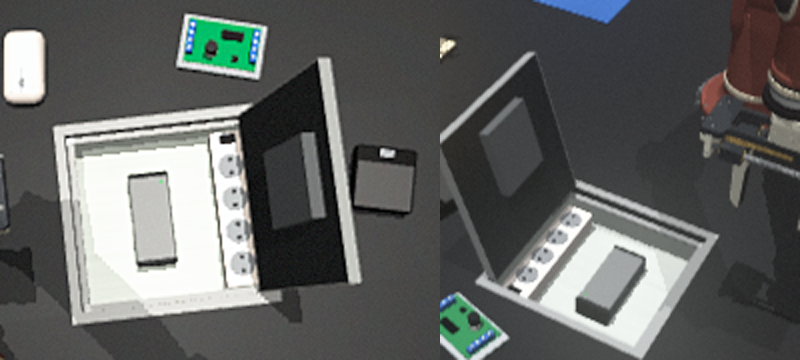

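The supply lies flat and parallel to the strip, with its top at about (276,219) in the top view as predicted. The hatch is open at its stop. The mouse (212,143), controller (311,133) and battery box (392,200) are where they started; the pixel changes there look like exposure and shadow. I'm handing the job in.

```bash
python3 -c "
from cell import manip; print(manip.finish_job())"
```

```text
the job is handed in; nothing more can be done
None
```

The power supply is in the well, flat on the floor beside the socket strip and parallel to it. I handed the job in at about 25 s, and the hand-in gives no verdict.

**What I did**
- I flipped the ring up and lifted the hatch by it to about 53°, then let go and rose clear of the ring.
- I straddled the free edge with the open fingers and pushed the panel round its arc with the outer finger. It stopped moving at y = -210 mm while the push force rose to about 12 N, which I took as the stop.
- I picked up the smaller grey block, carried it over and lowered it until the force went from -3 to +4 N at the expected floor height. Then I opened the fingers and withdrew straight up.

**Last checks**
- In the top and scene views the supply lies where predicted, parallel to the strip, and the hatch is open at its stop.
- By eye, the mouse, controller and battery box sit at the same pixels as at the start. A raw pixel comparison there did differ, by about 9 to 20 grey levels. I put this down to lighting and shadow and did not check further.

**What disagreed**
- The fingertips really sit about 25–30 mm above the reported TCP. My first close on the ring therefore shut above the bar without touching anything. I saw this in two views, went down slowly while watching the force, and gripped the bar properly on a later try.
- The bar read 7 mm in the grip instead of the stated 8 mm.

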